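Prime the linear axis with its hand lubrication pump

TASK

Lubricate the linear axis: with the fingertips, press the red plunger knob of the green hand pump all the way down and let it spring all the way back up, again and again, until the white indicator pin beside it has popped fully out and its blue band shows. Drive the pin only by pumping, never touch it, and leave everything else on the bench where it is; finish with the plunger fully up and the hand clear.

Things in the scene. Friction and masses are not known exactly. Their poses are not given: they have to be found in the camera images.
- plunger (a joint): how far the pump's plunger is pressed, in m: 0 = fully up, 0.016 = fully down against its stop. A spring raises it; it takes about 6 N to start, 12 N at the bottom, plus about 4 N per 0.1 m/s of pressing speed.
- plunger_top (a point): centre of the flat top of the red mushroom knob (42 mm diameter, flat top 36 mm diameter, 15 mm thick) on the plunger; moves with it. Fully up it is 160 mm above the table (60 mm above the green pump block). Pressed straight down.
- indicator_pin (a joint): how far the white indicator pin is out, in m: 0 = in, 0.050 = fully out. It starts anywhere from 0 to 0.020. A ratchet inside raises it while the plunger springs back UP, not while it is pressed, by 10 mm for each full stroke (the first 4 to 16 mm); a press of less than about 12 mm may raise nothing. The pin stays where it is between strokes, and further strokes after 0.050 do nothing. Three to five full strokes are needed.
- pin_top (a point): centre of the top of the white indicator pin (16 mm diameter), which rises vertically out of the green block 60 mm beside the plunger axis; 126 mm above the table when in, 176 mm when fully out. An 8 mm blue band on the pin comes into sight just above the block only when it is fully out.
- pump: fixed hand lubrication pump: green block 50 x 110 x 88 mm, its top 100 mm above the pump's origin, on a grey 70 x 190 x 12 mm foot, with an amber reservoir (50 diameter, 87 tall) at its -y end. Origin at the centre of the block's plan, at the foot's underside, on the axis module's plate 20 mm above the table; z up. The plunger axis is at y = -30 mm, the pin axis at y = +30 mm, both x = 0.
- axis_module: fixed linear axis: aluminium plate 200 x 400 x 20 mm, with a rail, carriage (up to 72 mm high) and a black motor (76 mm high, beyond the plate's -y end) on its +x half, the pump on its -x half. Origin at the plate's underside centre.
- grease_jar: bystander, loose: closed round jar with yellow label, 56 diameter, 75 tall (mm); origin at the centre of its underside
- oil_bottle: bystander, loose: small bottle with red cap, 44 diameter, 120 tall (mm); origin at the centre of its underside
- bearing: bystander, loose: steel bearing ring lying flat, 40 outer diameter, 14 tall (mm); origin at the centre of its underside
- coupling: bystander, loose: aluminium shaft coupling standing upright, 25 diameter, 30 tall, on the axis module's plate near the pump (mm); origin at the centre of its underside
- white_puck: bystander, loose: white plastic disc, 50 diameter, 22 tall (mm); origin at the centre of its underside
- screwdriver: bystander, loose: screwdriver lying on the table between the robot and the axis module; origin at its underside, along x
- screw_bin: bystander, loose: red open bin, 100 x 140 x 50 (mm); origin at the centre of its underside

How it is judged (in metres and radians):
On the way, in this order (a step that is already met when the one before it is completed fails the run):
1. the fingers press the plunger down (value of joint plunger above 0.012 m and contact force between the fingers and plunger above 1 N), for 0.04 s.
2. the plunger springs back up (value of joint plunger below 0.004 m), for 0.04 s.
3. the fingers press it down again (all of step 1), for 0.04 s.
4. the indicator pin comes fully out (over 47 mm) (value of joint indicator_pin above 0.047 m), for 0.2 s.
At the end, for the whole second after the job is handed in: The indicator pin is out by more than 47 mm of its 50 mm and at rest, the plunger is up to within 2 mm, and each loose thing is within 25 mm of where it stood (value of joint indicator_pin above 0.047 m and value of joint plunger below 0.002 m and velocity of joint indicator_pin below 0.005 m/s and distance of each of grease_jar, oil_bottle, bearing, coupling, white_puck, screwdriver, screw_bin from where it was at the start of the episode below 0.025 m); the robot touches nothing.
It fails at once if the hand or arm touches the indicator pin (over 0.5 N) (contact force between any of the fingers, the arm and indicator_pin above 0.5 N).
It fails at once if a bystander is moved by more than 25 mm or lifted (distance of any of grease_jar, oil_bottle, bearing, coupling, white_puck, screwdriver, screw_bin from where it was at the start of the episode above 0.025 m).
It also fails if it takes over 45 s, if anything falls off the work surface, if the arm or the gripper's body presses on something with over 40 N, if the wrist force passes 120 N, or if a joint passes its speed limit or range.

ROBOT

A 6-joint arm with a two-finger parallel gripper is mounted at the origin on the work surface. World frame = base frame: x ahead of the robot, y to its left, z up, the work surface at z = 0. Lengths are in m, angles in degrees, forces in N, time in s.
With the tool pointing down it reaches from about 0.4 to 0.825 m from the base axis. Payload 7 kg.
Tool frame: the origin (TCP) lies midway between the tips of the shut fingers; the grasp point (between the pads) lies 19 mm behind it (ctrl.grip_point_offset is the distance from the TCP to the grasp point, in m); x points along the fingers, y is the direction in which the jaws open and shut, and the axes are right-handed (so a half turn about x gives the same grasp; the last joint's range is limited). The gripper opens to 88 mm and grips with 3 to 60 N. Pads are 19 mm wide; open, the fingers measure 130 mm over their backs; the gripper's body (78 mm by 193 mm) begins 47 mm behind the grasp point.
Start: joints at [91.163, 20.546, 0.682, 0, -70.136, -16.507], TCP at [0.179, 0.651, 0.227] pointing down, gripper open.
Joint ranges: [-176.03, 176.03], [-82.01, 121.73], [-58.28, 71.71], [-173.87, 95.51], [-174.79, -0.11], [-173.66, 173.66]. Speed limits (degrees/s): [136.94, 136.94, 172.46, 180, 180, 180].

INTERFACE

Orientations are given as [roll, pitch, yaw] about the fixed x, y, z axes, in that order (R = Rz(yaw) Ry(pitch) Rx(roll)).
In Python, from plant import ctrl gives the robot as it stands.
- The arm moves only by the tool drive_tool, never from a script. Its argument "plan" is a list of rows, each a list of 3 entries, a list of its own where there are three numbers: the shift along the tool's x, y, z in m, then the turn, a rotation vector about the tool's x, y, z in degrees, then the opening, from 0 (shut) to 1 (fully open). In form: [[[dx, dy, dz], [wx, wy, wz], grip], ...]. A call has 1 to 20 rows; each row is the pose to reach, as a shift and turn from the pose measured when the call began, along the tool's axes at that moment; what a row does not reach only later rows make up. A row lasts 1/12 s, in which the tool goes at most 41.7 mm and 7.16 degrees, less where a joint would pass 70% of its speed; a pose out of reach is approached as far as the arm can. A call with a gripper value outside its range is refused whole. The fingers move at their own pace and stop on an object; the grip force is fixed at half the most. Time passes only in rows, so rows that repeat a pose let the fingers close. It gives the time, the measured TCP pose, the force and the opening at its end, in the units of the state.
- ctrl.get_obs(): the state, without advancing time (a new reading comes with each control period).
- ctrl.snapshot(name): name is "scene" or "top" or "wrist"; returns the picture (384x512x3 uint8, blue, green, red); there is no depth.
- ctrl.get_calibration(name): a dict with "fx", "fy", "cx", "cy" (pixels), "R" (3x3) and "t" (3): a world point X has camera coordinates R X + t. Camera axes: x right, y down, z forward; pixel columns grow to the right and rows downward; lengths in m; the calibration is good to about 2 mm. A picture is of the moment at which its call begins: read the wrist's pose just before it. get_calibration takes no time and is no camera call; for the wrist camera it gives the pose at the moment of the call.
- ctrl.close_job(): hands the job in, once; it reports no verdict.
Trained networks look in the newest picture that a camera, given by its name, has taken for a name from the list of things; names that differ only in an ending like _2 or _b are one class to them, and where a whole thing is asked for, a point or a joint stands for the part that bears it (a point fixed in the world has none). Each returns a list of dicts, best first, with "confidence" (0 to 1); they miss things now and then, are a little off and sometimes report something else, mostly with a low value. They report only what shows in the picture. A call takes as long as a camera call.
- ctrl.cut_out(camera, name): "pixels" (384x512 bool, what is visible of it) and "pixel" ([column, row] in pixels, amid what is visible of it).
- ctrl.landmark_of(camera, name): "pixel" ([column, row] in pixels: a listed point, or the origin of a listed thing).
The state is a dict: "clock": time; "joint_pos": joint angles; "qvel": joint speeds; "tau": joint torques, N m; "tool_pos": TCP position; "orientation": TCP orientation; "force": force on the tool from outside, world axes, zero at the start; "moment": the same for the moment, N m; "opening": finger opening in m.
Only numpy, scipy, OpenCV 4.12 (cv2) and the standard library are available. Lean on these libraries where they do the work, as an engineer would, in place of code of your own. Each camera call takes 0.05 s, during which the arm holds its last target. There are 200 camera calls.

## Working session

There is one attempt and no reset: what is moved stays moved. The work goes in short steps, Python scripts to look and compute and a tool call to move; the robot and the scene stay as the last step left them, time stands still between calls to the robot, and variables do not carry over. Pictures are saved under pics/ and viewed, about 8 in all and at most 12, crops included, and the job is handed in when it is done.

Besides the shell and the picture viewer there is one more tool, called after "Request:" as name(argument=value, ...) on one line, values as JSON. drive_tool: Moves the arm, as the interface text tells. Its arguments: {"type":"object","properties":{"plan":{"type":"array","items":{"type":"array"}}},"required":["plan"]}

```bash
mkdir -p pics
cat > h.py <<'E'
import numpy as np, cv2
from plant import ctrl
def ray(c,px):
    R=np.array(c["R"]);t=np.array(c["t"])
    d=R.T@np.array([(px[0]-c["cx"])/c["fx"],(px[1]-c["cy"])/c["fy"],1]);return -R.T@t,d
def atz(c,px,z):
    o,d=ray(c,px);return o+d*(z-o[2])/d[2]
def proj(c,X):
    p=np.array(c["R"])@X+np.array(c["t"]);return [c["fx"]*p[0]/p[2]+c["cx"],c["fy"]*p[1]/p[2]+c["cy"]]
def tri(a,b):
    A=[];B=[]
    for o,d in (a,b):
        d=d/np.linalg.norm(d);P=np.eye(3)-np.outer(d,d);A.append(P);B.append(P@o)
    return np.linalg.solve(sum(A),sum(B))
E
python3 - <<'E'
from h import *
np.set_printoptions(precision=4,suppress=True)
o=ctrl.get_obs();print({k:np.round(o[k],3) for k in("clock","tool_pos","orientation","force","opening")})
ims=[]
r={}
for n in("scene","top"):
    im=ctrl.snapshot(n);ims.append(im);c=ctrl.get_calibration(n)
    for nm in("plunger_top","pin_top","pump","axis_module","coupling"):
        L=ctrl.landmark_of(n,nm)
        if L: 
            p=L[0]["pixel"];r[n,nm]=ray(c,p);z={"plunger_top":.16,"pin_top":.136,"pump":.02,"coupling":.02}.get(nm,0)
            print(n,nm,[(np.round(l["pixel"],1),round(l["confidence"],2)) for l in L[:2]],atz(c,p,z))
for nm in("plunger_top","pin_top","pump","coupling"):
    if ("scene",nm) in r and ("top",nm) in r: print(nm,tri(r["scene",nm],r["top",nm]))
for n,im in zip("st",ims): cv2.imwrite(f"pics/{n}0.png",im)
cv2.imwrite("pics/both.png",cv2.resize(np.vstack(ims),(600*512//600,768))[:,:])
E
```

```text
{'clock': np.float64(0.0), 'tool_pos': array([0.178, 0.65 , 0.226]), 'orientation': array([  94.627,   89.904, -100.723]), 'force': array([ 0.775, -0.175,  0.639]), 'opening': np.float64(0.088)}
scene plunger_top [(array([287.7, 206. ]), 0.44), (array([280.3, 201.9]), 0.28)] [0.5442 0.0859 0.16  ]
scene pin_top [(array([310.1, 215.9]), 0.45)] [0.5443 0.1464 0.136 ]
scene pump [(array([295.4, 245. ]), 0.7)] [0.5565 0.1161 0.02  ]
scene axis_module [(array([266.9, 250. ]), 0.85)] [0.5759 0.0383 0.    ]
scene coupling [(array([324.7, 243.6]), 0.5)] [0.5338 0.196  0.02  ]
top plunger_top [(array([229.9, 172.7]), 0.55), (array([112.1, 202.1]), 0.35)] [0.5369 0.0884 0.16  ]
top pin_top [(array([114.9, 203.4]), 0.69), (array([213.5, 169.2]), 0.49)] [0.4379 0.3973 0.136 ]
top axis_module [(array([252.8, 172.3]), 0.62)] [0.5883 0.0313 0.    ]
top coupling [(array([197.8, 182. ]), 0.5)] [0.5414 0.1969 0.02  ]
plunger_top [0.5387 0.087  0.1546]
pin_top [0.4735 0.2633 0.1425]
coupling [0.5396 0.1957 0.0271]
```

View pics/s0.png

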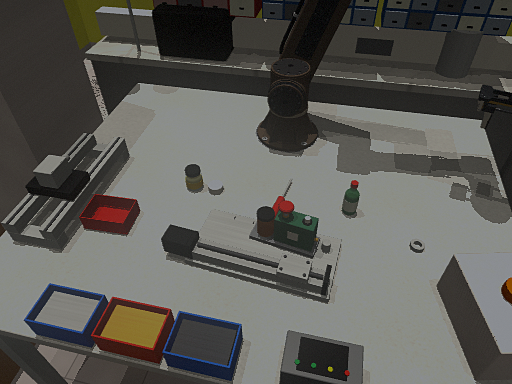

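View pics/t0.png

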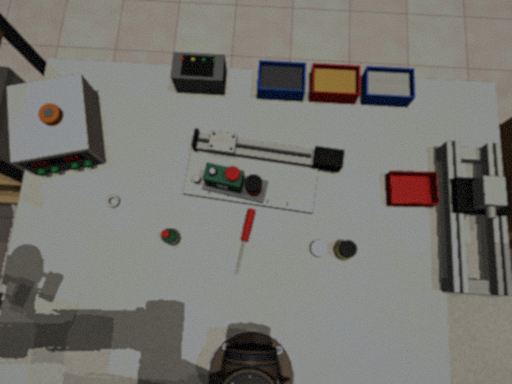

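The scene view shows the green pump with its red knob at about (287,206) and the white pin at about (308,217). The top view has the knob at (232,173) and the pin at about (212,170). Both place the knob near (0.54, 0.087), with the pin about 60 mm to its +y side. The network's first top-view hit for the pin, at (115,203), is the bearing, so I'm discarding it.

```bash
cat >> h.py <<'E'
from scipy.spatial.transform import Rotation as Ro
def shift(goal):
    o=ctrl.get_obs();R=Ro.from_euler("xyz",o["orientation"],degrees=True).as_matrix()
    return R,R.T@(np.array(goal)-o["tool_pos"])
E
python3 - <<'E'
from h import *
np.set_printoptions(precision=4,suppress=True)
R,s=shift([.538,.087,.235]);print(R,s,np.linalg.norm(s)/.0417)
c=ctrl.get_calibration("wrist");print(np.array(c["R"]).T, -np.array(c["R"]).T@np.array(c["t"]))
c=ctrl.get_calibration("top");print(atz(c,[213.5,169.2],.136),atz(c,[232.5,173.5],.16))
E
```

```text
[[-0.0001 -0.2646 -0.9644]
 [ 0.     -0.9644  0.2646]
 [-1.     -0.      0.0001]] [-0.0085  0.4487 -0.4958] 16.037154888013553
[[-0.2646 -0.9287 -0.2598]
 [-0.9643  0.2547  0.0717]
 [-0.0004  0.2695 -0.963 ]] [0.2495 0.6317 0.3847]
[0.5511 0.1369 0.136 ] [0.535  0.0811 0.16  ]
```

Request:
drive_tool(plan=[[[-0.02,0.02,-0.02],[0,0,0],0],[[-0.02,0.048,-0.052],[0,0,0],0],[[-0.02,0.076,-0.083],[0,0,0],0],[[-0.02,0.104,-0.114],[0,0,0],0],[[-0.02,0.132,-0.145],[0,0,0],0],[[-0.02,0.16,-0.176],[0,0,0],0],[[-0.02,0.188,-0.207],[0,0,0],0],[[-0.02,0.216,-0.238],[0,0,0],0],[[-0.02,0.244,-0.269],[0,0,0],0],[[-0.02,0.272,-0.3],[0,0,0],0],[[-0.02,0.3,-0.331],[0,0,0],0],[[-0.02,0.328,-0.362],[0,0,0],0],[[-0.02,0.356,-0.393],[0,0,0],0],[[-0.02,0.384,-0.424],[0,0,0],0],[[-0.015,0.412,-0.455],[0,0,0],0],[[-0.009,0.435,-0.482],[0,0,0],0],[[-0.009,0.449,-0.496],[0,0,0],0],[[-0.009,0.449,-0.496],[0,0,0],0],[[-0.009,0.449,-0.496],[0,0,0],0]])

```text
clock: 2.18
tool_pos: [0.5384, 0.0855, 0.2353]
orientation: [37.8, 90.0, -157.7]
force: [-0.6, 0.2, 1.1]
opening: 0.0006
```

```bash
cat > look.py <<'E'
from h import *
import sys
np.set_printoptions(precision=4,suppress=True)
n=sys.argv[1]
o=ctrl.get_obs();print(o["clock"],o["tool_pos"],o["force"],o["opening"])
c=ctrl.get_calibration("wrist");im=ctrl.snapshot("wrist");cv2.imwrite(f"pics/{n}.png",im)
for nm,z in(("plunger_top",.16),("pin_top",.136)):
    for l in ctrl.landmark_of("wrist",nm): print(nm,l["pixel"],l["confidence"],atz(c,l["pixel"],z))
# red knob top
hsv=cv2.cvtColor(im,cv2.COLOR_BGR2HSV);m=((hsv[...,0]<8)|(hsv[...,0]>172))&(hsv[...,1]>120)&(hsv[...,2]>60)
k,lab,st,ce=cv2.connectedComponentsWithStats(m.astype(np.uint8))
for i in range(1,k):
    if st[i,4]>150: print("red",st[i],ce[i],atz(c,ce[i],.155))
print("tcp px",proj(c,o["tool_pos"]))
E
python3 look.py w1
```

```text
2.1833 [0.5384 0.0855 0.2353] [-0.583   0.1559  1.1138] 0.0006117084209152435
pin_top [190.2, 198.0] 0.83 [0.5484 0.1406 0.136 ]
red [ 232  172   50   48 1909] [256.22   195.4914] [0.5405 0.0821 0.155 ]
red [300 204  20  17 302] [309.1556 212.5199] [0.5143 0.0433 0.155 ]
tcp px [np.float64(253.0508218845473), np.float64(240.39913772277026)]
```

View pics/w1.png

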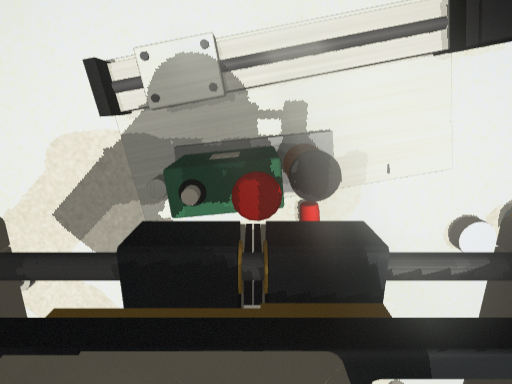

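The wrist view shows the knob at (256,195), clear of the fingers, and the pin at (190,195), nearly in. Their measured spacing is 59 mm against the stated 60, so I trust the positions. I'm starting with one press, watching the force.

Request:
drive_tool(plan=[[[0.03,0.002,-0.001],[0,0,0],0],[[0.06,0.002,-0.001],[0,0,0],0],[[0.072,0.002,-0.001],[0,0,0],0],[[0.08,0.002,-0.001],[0,0,0],0],[[0.086,0.002,-0.001],[0,0,0],0],[[0.09,0.002,-0.001],[0,0,0],0],[[0.09,0.002,-0.001],[0,0,0],0],[[0.09,0.002,-0.001],[0,0,0],0]])

```text
clock: 3.0
tool_pos: [0.5373, 0.0858, 0.147]
orientation: [46.8, 90.0, -148.4]
force: [-6.7, -1.2, 10.1]
opening: 0.0002
```

Request:
drive_tool(plan=[[[0.003,0,0],[0,0,0],0],[[0.006,0,0],[0,0,0],0],[[0.006,0,0],[0,0,0],0]])

```text
clock: 3.25
tool_pos: [0.5373, 0.0859, 0.1442]
orientation: [143.9, 89.9, -51.2]
force: [-7.0, -5.7, 18.8]
opening: 0.0001
```

Request:
drive_tool(plan=[[[-0.01,0,0],[0,0,0],0],[[-0.02,0,0],[0,0,0],0],[[-0.035,0,0],[0,0,0],0],[[-0.05,0,0],[0,0,0],0],[[-0.06,0,0],[0,0,0],0],[[-0.06,0,0],[0,0,0],0]])

```text
clock: 3.75
tool_pos: [0.5385, 0.0871, 0.2071]
orientation: [-162.5, 89.7, 2.5]
force: [1.3, 0.4, 0.2]
opening: 0.0003
```

```bash
python3 look.py w2; python3 -c "
from h import *
print(shift([.539,.083,.17]))"
```

```text
3.75 [0.5385 0.0871 0.2071] [1.2743 0.3812 0.2499] 0.0002695692543177162
plunger_top [262.3, 207.8] 0.91 [0.5405 0.0798 0.16  ]
pin_top [184.9, 211.8] 0.94 [0.5453 0.142  0.136 ]
red [ 231  179   57   54 2064] [258.7786 202.9467] [0.5431 0.0816 0.155 ]
red [305 210  20  12 173] [313.8497 216.5723] [0.5224 0.0449 0.155 ]
tcp px [np.float64(253.01776112092665), np.float64(240.42645380070417)]
(array([[ 8.73491812e-04, -2.59120549e-01, -9.65844593e-01],
       [-1.37932520e-03, -9.65844355e-01,  2.59119238e-01],
       [-9.99998667e-01,  1.10587526e-03, -1.20106864e-03]]), array([ 0.0337241 ,  0.00256981, -0.00289033]))
```

View pics/w2.png

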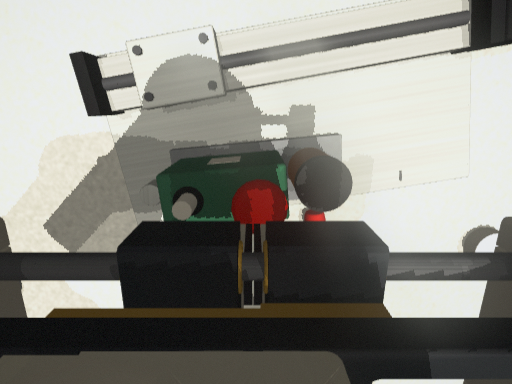

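The knob is fully up at (259,203), and the pin at (184,208) is visibly further out. I'm doing two more strokes, slightly better centred.

Request:
drive_tool(plan=[[[0.02,0.004,-0.002],[0,0,0],0],[[0.04,0.004,-0.002],[0,0,0],0],[[0.048,0.004,-0.002],[0,0,0],0],[[0.056,0.004,-0.002],[0,0,0],0],[[0.063,0.004,-0.002],[0,0,0],0],[[0.067,0.004,-0.002],[0,0,0],0],[[0.067,0.004,-0.002],[0,0,0],0],[[0.055,0.004,-0.002],[0,0,0],0],[[0.042,0.004,-0.002],[0,0,0],0],[[0.025,0.004,-0.002],[0,0,0],0],[[0.025,0.004,-0.002],[0,0,0],0],[[0.04,0.004,-0.002],[0,0,0],0],[[0.048,0.004,-0.002],[0,0,0],0],[[0.056,0.004,-0.002],[0,0,0],0],[[0.063,0.004,-0.002],[0,0,0],0],[[0.067,0.004,-0.002],[0,0,0],0],[[0.067,0.004,-0.002],[0,0,0],0],[[0.067,0.004,-0.002],[0,0,0],0]])

```text
clock: 5.4
tool_pos: [0.5387, 0.0822, 0.1438]
orientation: [179.6, 89.7, -15.3]
force: [-26.0, 1.9, 64.1]
opening: 0.0005
```

Request:
drive_tool(plan=[[[-0.01,0,0],[0,0,0],0],[[-0.022,0,0],[0,0,0],0],[[-0.04,0,0],[0,0,0],0],[[-0.06,0,0],[0,0,0],0],[[-0.062,0,0],[0,0,0],0],[[-0.062,0,0],[0,0,0],0]])

```text
clock: 5.9
tool_pos: [0.5386, 0.0824, 0.206]
orientation: [-175.0, 89.7, -9.9]
force: [0.1, -0.0, -0.4]
opening: 0.0005
```

```bash
python3 look.py w3
python3 - <<'E'
from h import *
a=cv2.imread("pics/w3.png")[140:240,140:300]
s=ctrl.snapshot("scene");cs=ctrl.get_calibration("scene");p=ctrl.landmark_of("scene","pin_top")
b=s[180:260,250:350]
x=cv2.resize(a,(640,400),interpolation=cv2.INTER_CUBIC)
# pin height from vertical line through pin axis
for l in p[:2]: print(l, [round(float(atz(cs,l["pixel"],z)[0]),3) for z in (.136,.156,.176)])
print("expected px by height",[ (z,np.round(proj(cs,np.array([.5485,.1405,z])),1)) for z in(.126,.146,.166,.176)])
cv2.imwrite("pics/s3.png",cv2.resize(b,(600,480),interpolation=cv2.INTER_CUBIC));cv2.imwrite("pics/w3c.png",x)
E
```

```text
5.9 [0.5386 0.0824 0.206 ] [ 0.1326 -0.0047 -0.4208] 0.0005262269669744962
plunger_top [257.4, 212.2] 0.89 [0.5386 0.0791 0.16  ]
plunger_top [282.5, 121.2] 0.68 [0.5958 0.0471 0.16  ]
pin_top [166.0, 224.2] 0.73 [0.5394 0.1549 0.136 ]
red [ 225  181   57   55 1979] [252.7539 204.1349] [0.5437 0.0812 0.155 ]
red [301 212  20  10 155] [309.7226 217.1935] [0.5232 0.0432 0.155 ]
tcp px [np.float64(252.9710511580687), np.float64(240.41435367174427)]
{'pixel': [308.4, 210.3], 'confidence': 0.67} [0.525, 0.544, 0.563]
{'pixel': [287.8, 204.8], 'confidence': 0.19} [0.517, 0.536, 0.555]
expected px by height [(0.126, array([307.4, 219.2])), (0.146, array([308. , 214.1])), (0.166, array([308.6, 208.9])), (0.176, array([308.9, 206.2]))]
```

View pics/s3.png

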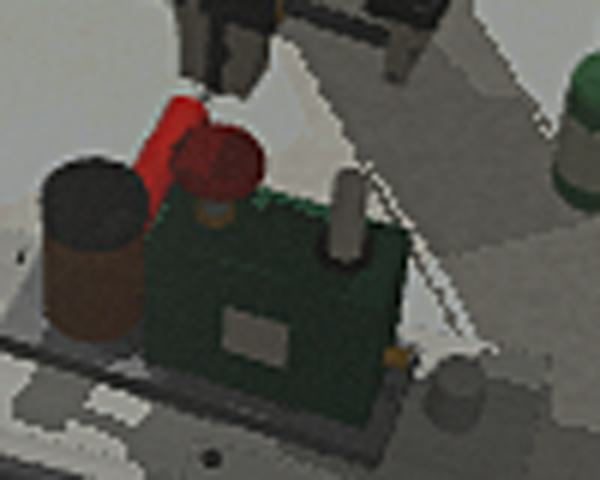

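The scene crop shows the knob up and the pin about 35–40 mm out, with no blue band yet. The last press peaked at 64 N, so I'm doing two more strokes with less overdrive. Extra strokes do no harm.

Request:
drive_tool(plan=[[[0.02,0.001,0],[0,0,0],0],[[0.038,0.001,0],[0,0,0],0],[[0.047,0.001,0],[0,0,0],0],[[0.055,0.001,0],[0,0,0],0],[[0.061,0.001,0],[0,0,0],0],[[0.064,0.001,0],[0,0,0],0],[[0.064,0.001,0],[0,0,0],0],[[0.052,0.001,0],[0,0,0],0],[[0.04,0.001,0],[0,0,0],0],[[0.025,0.001,0],[0,0,0],0],[[0.025,0.001,0],[0,0,0],0],[[0.038,0.001,0],[0,0,0],0],[[0.047,0.001,0],[0,0,0],0],[[0.055,0.001,0],[0,0,0],0],[[0.061,0.001,0],[0,0,0],0],[[0.064,0.001,0],[0,0,0],0],[[0.064,0.001,0],[0,0,0],0]])

```text
clock: 7.57
tool_pos: [0.5382, 0.0811, 0.144]
orientation: [165.9, 89.7, -28.8]
force: [-14.6, 1.1, 36.8]
opening: -0.0001
```

Request:
drive_tool(plan=[[[-0.01,0,0],[0,0,0],0],[[-0.022,0,0],[0,0,0],0],[[-0.04,0,0],[0,0,0],0],[[-0.07,0,0],[0,0,0],0],[[-0.1,0,0],[0,0,0],0],[[-0.11,0,0],[0,0,0],0],[[-0.11,0,0],[0,0,0],0]])

```text
clock: 8.15
tool_pos: [0.5389, 0.0818, 0.2562]
orientation: [-175.8, 89.5, -10.5]
force: [0.5, -0.2, -0.7]
opening: 0.0005
```

```bash
python3 look.py w4
python3 - <<'E'
from h import *
s=ctrl.snapshot("scene");cv2.imwrite("pics/s4f.png",s)
print(ctrl.landmark_of("scene","pin_top")[:2])
b=s[180:260,250:350];w=cv2.imread("pics/w4.png")[110:230,130:350]
cv2.imwrite("pics/s4.png",np.hstack([cv2.resize(b,(350,280),interpolation=cv2.INTER_CUBIC),cv2.resize(w,(450,280),interpolation=cv2.INTER_CUBIC)]))
E
```

```text
8.15 [0.5389 0.0818 0.2562] [ 0.4793 -0.1711 -0.7   ] 0.00045521219602174124
plunger_top [252.5, 194.8] 0.93 [0.5387 0.0822 0.16  ]
plunger_top [277.1, 122.9] 0.59 [0.5931 0.047  0.16  ]
pin_top [180.2, 205.9] 0.55 [0.5391 0.1547 0.136 ]
pin_top [277.4, 120.8] 0.37 [0.5934 0.0447 0.136 ]
red [ 230  170   46   45 1621] [252.2048 191.5965] [0.5403 0.0821 0.155 ]
red [295 203  18  18 309] [303.4595 211.8382] [0.51   0.0419 0.155 ]
tcp px [np.float64(253.00794593415065), np.float64(240.44212919253812)]
[]
```

View pics/s4.png

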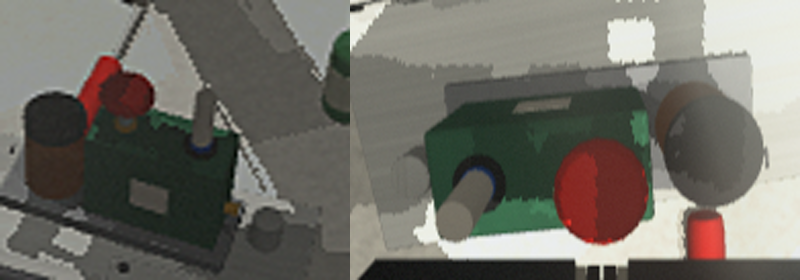

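Both views show the blue band and the knob is up. Only part of the band may be visible, so I'm doing one more harmless stroke to confirm the pin has stopped rising.

Request:
drive_tool(plan=[[[0.035,0,0],[0,0,0],0],[[0.07,0,0],[0,0,0],0],[[0.088,0,0],[0,0,0],0],[[0.097,0,0],[0,0,0],0],[[0.105,0,0],[0,0,0],0],[[0.111,0,0],[0,0,0],0],[[0.114,0,0],[0,0,0],0],[[0.114,0,0],[0,0,0],0],[[0.102,0,0],[0,0,0],0],[[0.09,0,0],[0,0,0],0],[[0.065,0,0],[0,0,0],0],[[0.03,0,0],[0,0,0],0],[[0,0,0],[0,0,0],0],[[0,0,0],[0,0,0],0],[[0,0,0],[0,0,0],0]])

```text
clock: 9.65
tool_pos: [0.5378, 0.0815, 0.254]
orientation: [170.8, 89.6, -23.9]
force: [-0.8, 0.2, -1.3]
opening: 0.0006
```

```bash
python3 look.py w5
python3 - <<'E'
from h import *
s=ctrl.snapshot("scene");a=cv2.imread("pics/s4f.png")
b=[cv2.resize(i[185:240,275:330],(400,400),interpolation=cv2.INTER_CUBIC) for i in(a,s)]
cv2.imwrite("pics/s5.png",np.clip(np.hstack(b).astype(float)*1.8,0,255).astype(np.uint8))
t0=cv2.imread("pics/s0.png")
c=ctrl.get_calibration("scene")
print([proj(c,np.array([.5485,.1405,z])) for z in (.120,.166,.176)])
E
```

```text
9.65 [0.5378 0.0815 0.254 ] [-0.8152  0.2026 -1.2918] 0.0006461886404934513
plunger_top [252.8, 192.3] 0.83 [0.54   0.0809 0.16  ]
plunger_top [278.6, 117.2] 0.3 [0.5959 0.0445 0.16  ]
pin_top [180.8, 208.1] 0.67 [0.536  0.1536 0.136 ]
red [ 228  169   47   45 1652] [251.3402 190.8656] [0.5403 0.0821 0.155 ]
red [294 202  19  20 326] [303.3589 211.546 ] [0.5097 0.0418 0.155 ]
tcp px [np.float64(253.01367216600383), np.float64(240.41211801347464)]
[[np.float64(307.18573273405303), np.float64(220.76187676701437)], [np.float64(308.586762736282), np.float64(208.85067141124648)], [np.float64(308.9031902754027), np.float64(206.1604839115566)]]
```

View pics/s5.png

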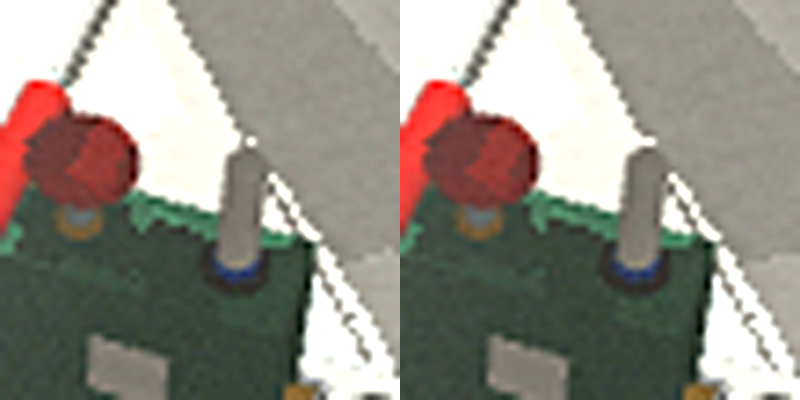

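The before and after views are identical: the pin top and blue band didn't move with the extra stroke, so the pin is at its end. The knob is up, the coupling and screwdriver are undisturbed, and the hand is 94 mm above the knob. Handing in.

```bash
python3 -c "
from plant import ctrl
o=ctrl.get_obs();print(o['clock'],o['qvel'],o['force']);print(ctrl.close_job())"
```

```text
9.85 [-0.0023966   0.12599972  0.09384196  0.12064802 -0.22232047 -0.03596997] [-0.25462619 -0.34852429  0.08339044]
the job is handed in; nothing more can be done
None
```

I pumped the plunger six full strokes with the shut fingertips, and the indicator pin is fully out. I handed the job in at 9.85 s of the allowed 45 s; no verdict was reported.

- **Pin:** the blue band shows in the wrist and scene views. The sixth stroke, done only as a check, didn't move it further.
- **Plunger and hand:** the knob is fully up, and the hand rests about 94 mm above it with roughly zero force.
- **Bystanders:** the screwdriver handle and coupling look unmoved in the pictures. I did not check the other loose things at the end, but the hand stayed above them throughout.
- **Force:** the highest wrist force reading was about 64 N up plus 26 N sideways, on the third stroke, within the 120 N limit. I used less overdrive after that.
- **Detection errors:** the pin detector's first hit in the top view was the bearing, and I discarded it. The networks sometimes reported a second, wrong plunger or pin, which I ignored. The knob-to-pin spacing measured 59 mm against the stated 60.

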